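# Swap the charger stored at the back of the desk tidy

## Task

A driver has handed in the black plug-in charger and needs the white one, which is kept at the back of the blue desk tidy behind the pocket torch and the glue bottle. First stand the torch and the bottle out of the way on the cork mat, then lay the white charger flat in the red tray, then lay the black charger flat in the rear bay of the tidy, and only then stand the torch and the bottle back upright, each in the same front pocket that it came from. Do not tip the torch or bottle over, and leave the sticky notes, stapler and hole punch where they are.

Things in the scene. Friction and masses are not known exactly. Their poses are not given: they have to be found in the camera images.
- torch_mid (a point): Black pocket torch standing upright on its 29 mm round head, 89 mm tall; 25 to 29 mm thick all the way up. The point is its centre, half-way up (44.5 mm above its foot); z up along it.
- glue_mid (a point): Glue roller bottle with pale label and green cap, standing upright, 36 mm (its x) by 42 mm (its y) and 106 mm tall. The point is its centre, half-way up (53 mm above its foot); z up. The torch and the bottle start in the two front pockets of the tidy, one each, and which is in which pocket varies.
- white_charger_mid (a point): White plug-in charger, a flat-bottomed block 43 mm long (its x), 30 mm wide (its y) and 24 mm high. The point is its centre, 12 mm above its underside; z up. It starts in the rear bay of the tidy with its length across the tidy (along the tidy's y).
- black_charger_mid (a point): Black plug-in charger of the same shape: 43 mm long (its x), 30 mm wide (its y), 24 mm high, lying on the worktop in front of the tidy. The point is its centre, 12 mm above its underside; z up.
- tidy: Blue plastic desk tidy, fixed: 116 mm (x) by 144 mm (y), walls 16 mm high overall, floor 4 mm thick. Origin at the centre of its underside, x away from the robot, y to the left, z up. Two front pockets, each 54 mm (x) by 60 mm (y) inside, centred at x = -27 mm, y = +38 and -38 mm, with a 16 mm wide divider between; one undivided rear bay, 50 mm (x) by 136 mm (y) inside, centred at x = +29 mm, y = 0. Outer walls and the wall between pockets and bay are 4 mm thick.
- mat: Cork mat lying on the worktop, fixed, 160 mm (x) by 110 mm (y), 3 mm thick; origin at the centre of its underside, z up. The side area for the torch and the bottle, to the left or right of the tidy.
- tray: Shallow red plastic tray, fixed, 140 mm (x) by 110 mm (y), 15 mm high, walls and floor 4 mm thick (inside 132 by 102 mm); origin at the centre of its underside, z up. It is on the other side of the tidy from the mat.
- sticky_pad: Bystander: yellow pad of sticky notes, 76 x 50 x 14 mm, loose on the worktop behind the left-hand one of mat and tray; origin at the centre of its underside.
- stapler: Bystander: black desk stapler, 36 x 150 x 54 mm, loose on the worktop; origin at the centre of its underside.
- hole_punch: Bystander: black two-hole punch, 74 x 115 x 58 mm, loose on the worktop; origin at the centre of its underside.
There are look-alikes about, which are no part of the job. Leave any orange look-alike of the part that bears glue_mid alone. Leave any turquoise look-alike of the part that bears white_charger_mid alone.

How it is judged:
By the outcome, as a careful person would: the job done as asked, in the order asked, and still so for the second after the job is handed in, with the robot touching nothing.
It also fails if it takes over 131 s, if anything falls off the work surface, if the arm or the gripper's body presses on something with over 40 N, if the wrist force passes 120 N, or if a joint passes its speed limit or range.

## Robot

A 6-joint arm with a two-finger parallel gripper is mounted at the origin on a cart in front of the work surface, level with it; the furniture and walls round the work are solid. World frame = base frame: x ahead of the robot, y to its left, z up, the work surface at z = 0. Lengths are in m, angles in rad, forces in N, time in s.
With the tool pointing down it reaches from about 0.375 to 0.975 m from the base axis. Payload 3.8 kg.
Tool frame: the origin (TCP) lies at the very end of the fingers, on their centre line; the grasp point (between the pads) lies 19 mm behind it (tcp_to_grasp is the distance from the TCP to the grasp point, in m); z points along the fingers, y is the line along which they close (so a half turn about z gives the same grasp; the last joint's range is limited). The gripper opens to 85 mm and grips with 20 to 120 N. Pads are 22 mm wide; open, the fingers measure 114 mm over their backs; the gripper's body (76 mm by 85 mm) begins 54 mm behind the grasp point. The pads swing forward as they close: fully open they stand 13 mm farther back than shut.
Start: joints at [-1.247, 0.264, 1.604, -0, 1.274, -0.037], TCP at [0.238, -0.632, 0.204] pointing down, gripper open.
Joint ranges: [-2.63, 2.63], [-0.94, 2.18], [0.31, 2.57], [-1.31, 4.45], [0, 2.66], [-2.55, 2.55]. Speed limits (rad/s): [2.57, 2.57, 3.14, 3.14, 3.14, 3.14].

## Interface

Orientations are given as a rotation vector (axis times angle).
In Python, from cell import * gives the robot as it stands. Calls block until the motion is done:
- reach(position, orientation): joint-space move of the TCP to a pose.
- movel(position, attitude=None, velocity=0.15): straight line of the TCP; attitude=None keeps the orientation; velocity is the mean speed in m/s.
- set_joints(angles): joint-space move.
- grip(opening, effort=None): opening from 0.0 (shut) to 1.0 (fully open); effort is the grip in N (None keeps the last); returns when the fingers have stopped.
- pause(seconds).
- solve_ik(position, orientation): joint angles nearest the present ones, or None.
- grab_frame(name): name is "scene" or "top"; returns a dict with "pixels" (420x560x3 uint8, red, green, blue), "camera_matrix" (3x3 intrinsics, pixels), "R" (3x3) and "t" (3): a world point X has camera coordinates R X + t. Camera axes: x right, y down, z forward; pixel columns grow to the right and rows downward; lengths in m; the calibration is good to about 2 mm. A picture is of the moment at which its call begins. There is no depth.
A pose or a line that the arm cannot do raises MotionError and nothing moves.
- job_done(): hands the job in; it is judged then, once.
Trained networks look in a picture, given as the dict that the camera call returned (one of the last four; its "shot" number tells which), for a name from the list of things; names that differ only in an ending like _2 or _b are one class to them, and where a whole thing is asked for, a point or a joint stands for the part that bears it (a point fixed in the world has none). Each returns a list of dicts, best first, with "score" (0 to 1); they miss things now and then, are a little off and sometimes report something else, mostly with a low value. They report only what shows in the picture. A call takes as long as a camera call. They do not tell look-alikes from the thing itself.
- outline_of(picture, name): "pixels" (420x560 bool, what is visible of it) and "point" ([column, row] in pixels, amid what is visible of it).
Readings, each from a call of its own:
- read_time(): time.
- read_q(): joint angles.
- read_qd(): joint speeds.
- read_joint_torque(): joint torques, N m.
- read_eef_pos(): TCP position.
- read_eef_rot(): TCP orientation.
- read_contact_force(): force on the tool from outside, world axes, zero at the start.
- read_torque(): the same for the moment, N m.
- read_gripper_width(): opening from 0.0 (shut) to 1.0 (fully open).
- read_finger_force(): force on a finger pad.
Only numpy, scipy, OpenCV 4.12 (cv2) and the standard library are available. Lean on these libraries where they do the work, as an engineer would, in place of code of your own. Each camera call takes 0.05 s, during which the arm holds its last target. There are 200 camera calls.

## Working session

There is one attempt and no reset: what is moved stays moved. The work goes in short steps, each a Python script; the robot and the scene stay as the last script left them, time stands still between calls to the robot, and variables do not carry over. Pictures are saved under pics/ and viewed, at most 14 in all, crops included, and the job is handed in when it is done.

```bash
mkdir -p pics; ls
python3 - <<'E'
from cell import *
import cv2,numpy as np
for n in("scene","top"):
    f=grab_frame(n); cv2.imwrite(f"pics/{n}0.png",f["pixels"][:,:,::-1])
    print(n,np.round(f["camera_matrix"],1).tolist(),np.round(f["R"],3).tolist(),np.round(f["t"],3).tolist(), (-f["R"].T@f["t"]).round(3))
    for k in["torch_mid","glue_mid","white_charger_mid","black_charger_mid","tidy","mat","tray"]:
        for o in outline_of(f,k)[:3]:
            m=np.array(o["pixels"]);r=cv2.minAreaRect(np.argwhere(m)[:,::-1].astype(np.float32))
            print(k,round(o["score"],2),np.round(o["point"],1),m.sum(),np.round(r[0],1),np.round(r[1],1),round(r[2],1))
print(read_time(),read_eef_rot())
E
```

```text
pics
scene [[430.8, 0.0, 286.6], [0.0, 430.8, 210.2], [0.0, 0.0, 1.0]] [[0.881, -0.474, 0.007], [-0.331, -0.626, -0.706], [0.339, 0.619, -0.708]] [-0.418, 0.426, 0.658] [ 0.286 -0.339  0.77 ]
torch_mid 0.65 [273.4 237. ] 346 [275.3 236.9] [11.8 32.1] 2.9
glue_mid 0.86 [348.2 295.2] 760 [345.9 296.7] [19.2 45.1] 14.0
glue_mid 0.8 [291.3 255.2] 700 [289.5 258. ] [42. 17.] 90.0
white_charger_mid 0.83 [228.6 257.9] 287 [231.1 257.6] [20.4 15.3] 11.3
white_charger_mid 0.71 [306.9 248.4] 207 [303.9 248.7] [15.2 16.4] 71.6
black_charger_mid 0.85 [252. 293.] 327 [249.4 295. ] [16.8 20.9] 71.6
black_charger_mid 0.67 [303.3 263.3] 1729 [294.  256.5] [56.7 59.2] 70.1
tidy 0.9 [302.5 263.8] 1655 [293.8 256.6] [60.8 52.8] 63.4
mat 0.74 [252.1 292.1] 321 [249.2 295.2] [17.  20.6] 76.0
mat 0.66 [289.4 342.8] 4415 [287.6 345.1] [55.5 84. ] 61.3
tray 0.69 [239.4 208.2] 2091 [240.2 208.8] [37.9 62.2] 70.6
top [[448.2, 0.0, 280.2], [0.0, 448.2, 207.2], [0.0, 0.0, 1.0]] [[-0.002, -1.0, 0.015], [-0.981, -0.001, -0.193], [0.193, -0.015, -0.981]] [0.281, 0.626, 0.946] [0.433 0.295 1.044]
torch_mid 0.69 [336.1 146.1] 1300 [334.5 146. ] [28. 47.] 90.0
torch_mid 0.58 [301.4 235.8] 155 [302.5 233. ] [10.7 15.7] 26.6
glue_mid 0.87 [341.5 234.3] 339 [336.8 235.3] [17.  23.3] 45.0
glue_mid 0.77 [396.  213.1] 471 [394.8 210.9] [19.  28.6] 57.5
white_charger_mid 0.78 [317.3 213.6] 238 [318.5 214. ] [18. 13.] 90.0
white_charger_mid 0.77 [295.3 278.5] 231 [294.5 279.5] [12.7 18.4] 45.0
black_charger_mid 0.82 [341.8 283.6] 267 [342.  282.5] [19. 14.] 90.0
tidy 0.92 [314.6 223.4] 2342 [319.  225.7] [62.4 51.3] 2.9
mat 0.82 [398.  277.2] 3327 [397.7 273.7] [71.4 47.9] 86.7
tray 0.84 [233.6 246.2] 2976 [234.3 245.1] [50.7 61.8] 2.2
0.8 [3.09050873e+00 5.63670839e-01 2.89636679e-05]
```

View pics/top0.png

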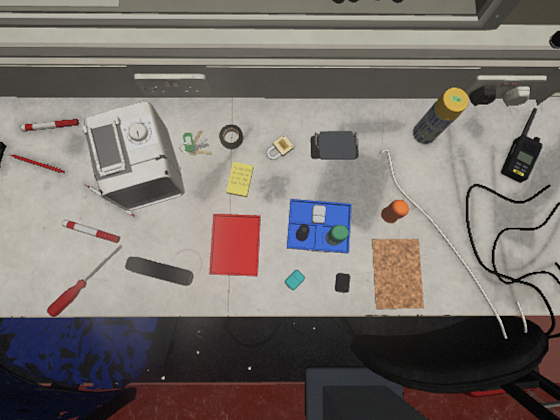

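View pics/scene0.png

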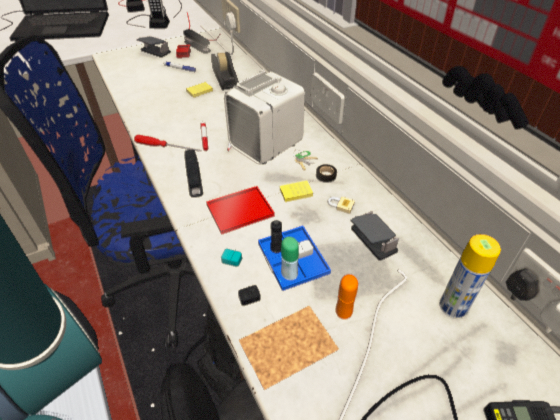

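The top view shows the torch at (303,233) in the left front pocket and the glue bottle (green cap) at (339,234) in the right one. The white charger is at (318,214), the black charger at (342,283), the tray at (234,246) and the mat at (398,273). The orange (396,211) and turquoise (295,280) look-alikes stay where they are. Next I'll fit the models to both views.

```bash
cat > h.py <<'E'
from cell import *
import cv2,numpy as np
from scipy.optimize import minimize
from scipy.spatial.transform import Rotation as Ro
D=dict(torch_mid=(.027,.027,.089,4),glue_mid=(.036,.042,.106,4),white_charger_mid=(.043,.030,.024,4),
 black_charger_mid=(.043,.030,.024,0),tidy=(.116,.144,.016,0),mat=(.160,.110,.003,0),tray=(.140,.110,.015,0))
def hull(f,p,k,z0=None,s=4):
    a,b,h,z=D[k]; z=z/1000 if z0 is None else z0
    if k=="torch_mid": t=np.linspace(0,2*np.pi,24); xy=np.c_[np.cos(t),np.sin(t)]*a/2
    else: xy=np.array([[1,1],[1,-1],[-1,-1],[-1,1]])*[a/2,b/2]
    c,sn=np.cos(p[2]),np.sin(p[2]); xy=xy@np.array([[c,sn],[-sn,c]])+p[:2]
    P=np.vstack([np.c_[xy,np.full(len(xy),zz)] for zz in(z,z+h)])
    q=(P@f["R"].T+f["t"])@f["camera_matrix"].T; q=q[:,:2]/q[:,2:]
    return cv2.convexHull(((q+.5)*s).astype(np.float32))
def fit(obs,k,p0,z0=None,yaw=True):
    """obs: list of (frame, hull pts of mask). maximise IoU of convex hulls"""
    H=[cv2.convexHull(((np.argwhere(cv2.resize(m.astype(np.uint8),None,fx=4,fy=4,interpolation=0))[:,::-1])).astype(np.float32)) for f,m in obs]
    A=[cv2.contourArea(h) for h in H]
    def cost(p):
        p=np.array(p)*[1,1,10]; c=0
        for (f,m),h,a in zip(obs,H,A):
            g=hull(f,p,k,z0); i=cv2.intersectConvexConvex(g,h)[0]
            c+=1-i/(a+cv2.contourArea(g)-i)
        return c
    best=None
    for y in((0,.6,1.2,-.4) if yaw else (0,)):
        x=np.array([p0[0],p0[1],y/10])
        r=minimize(cost,x,method="Nelder-Mead",options=dict(initial_simplex=x+np.array([[0,0,0],[.02,0,0],[0,.02,0],[0,0,.03]]),xatol=1e-4,fatol=1e-4))
        if best is None or r.fun<best.fun: best=r
    return best.x*[1,1,10],best.fun/len(obs)
def ground(f,uv,z):
    d=f["R"].T@np.linalg.solve(f["camera_matrix"],[*uv,1]); c=-f["R"].T@f["t"]
    return c+d*(z-c[2])/d[2]
def outl(f,k,uv):
    o=[x for x in outline_of(f,k) if np.hypot(*(np.array(x["point"])-uv))<22]
    return np.array(o[0]["pixels"]) if o else None
def down(phi):
    y=np.array([np.cos(phi),np.sin(phi),0]); z=np.array([0,0,-1.])
    return Ro.from_matrix(np.c_[np.cross(y,z),y,z]).as_rotvec()
E
python3 - <<'E'
from h import *
ft=grab_frame("top");fs=grab_frame("scene")
U=dict(torch_mid=((302,235),(275,237)),glue_mid=((339,234),(290,257)),white_charger_mid=((318,214),(305,248)),
 black_charger_mid=((342,283),(250,294)),tidy=((316,225),(300,262)),mat=((398,275),(289,344)),tray=((234,246),(240,208)))
for k,(a,b) in U.items():
    mt,ms=outl(ft,k,a),outl(fs,k,b)
    p0=ground(ft,a,.02 if D[k][2]<.05 else .08)
    for nm,obs in(("top",[(ft,mt)]),("both",[(ft,mt),(fs,ms)])):
        obs=[o for o in obs if o[1] is not None]
        if obs: p,c=fit(obs,k,p0); print(k,nm,len(obs),p.round(4),round(c,3))
E
```

```text
torch_mid top 1 [0.5687 0.231  0.2209] 0.13
torch_mid both 2 [ 0.5694  0.2307 -0.3464] 0.11
glue_mid top 1 [0.5606 0.1564 0.6165] 0.221
glue_mid both 2 [ 0.5633  0.1557 -0.4846] 0.22
white_charger_mid top 1 [ 0.6219  0.1906 -0.0386] 0.198
white_charger_mid both 2 [ 0.6213  0.1914 -0.1252] 0.278
black_charger_mid top 1 [ 0.4606  0.1395 -0.032 ] 0.068
black_charger_mid both 2 [ 0.4607  0.1399 -0.091 ] 0.098
tidy top 1 [ 0.5926  0.1891 -0.0744] 0.043
tidy both 2 [ 0.5926  0.191  -0.0774] 0.039
mat top 1 [0.4827 0.0091 0.0165] 0.019
mat both 2 [0.4827 0.0101 0.0103] 0.03
tray top 1 [ 0.5484  0.3841 -0.0281] 0.047
tray both 2 [ 0.5481  0.3854 -0.0377] 0.052
```

```bash
cat >> h.py <<'E'
ZT=.2; Y=-.076
TIDY=np.array([.5926,.1905]); Rt=np.array([[np.cos(Y),-np.sin(Y)],[np.sin(Y),np.cos(Y)]])
PL=TIDY+Rt@[-.027,.038]; PR=TIDY+Rt@[-.027,-.038]; BAY=TIDY+Rt@[.029,0]
MG=np.array([.44,.01]); MT=np.array([.522,.01])
def pose(xy,z,phi):
    c=[]
    for p in(phi,phi+np.pi,phi-np.pi):
        q=solve_ik([*xy,z],down(p))
        if q is not None: c.append((abs(q[5]),p))
    return down(min(c)[1])
def xfer(a,pa,za,b,pb,zb,op=.85,eff=40,rel=.85):
    oa=pose(a,za,pa); ob=pose(b,zb,pb)
    reach([*a,ZT],oa); grip(op); movel([*a,za],velocity=.2); grip(0,eff)
    print("grasp w",round(read_gripper_width()*85,1),"F",round(read_finger_force(),1))
    movel([*a,ZT],velocity=.2); print("lift w",round(read_gripper_width()*85,1))
    movel([*b,ZT],ob,velocity=.25); movel([*b,zb+.02],velocity=.2); movel([*b,zb],velocity=.05)
    print("F",np.round(read_contact_force(),1)); grip(rel); movel([*b,ZT],velocity=.2)
    print("t",read_time())
E
python3 - <<'E'
from h import *
print(PL,PR,BAY)
xfer(PR,Y,.055,MG,Y+np.pi/2,.055)
f=grab_frame("scene"); g=grab_frame("top")
cv2.imwrite("pics/1.png",np.hstack([cv2.resize(x["pixels"][150:400,200:450],(400,400)) for x in(f,g)])[:,:,::-1])
E
```

```text
[0.56856316 0.23044033] [0.56279272 0.15465972] [0.62151629 0.18829812]
grasp w 31.5 F 39.7
lift w 31.8
F [-1.4  0.3  5.9]
t 11.4667
```

View pics/1.png

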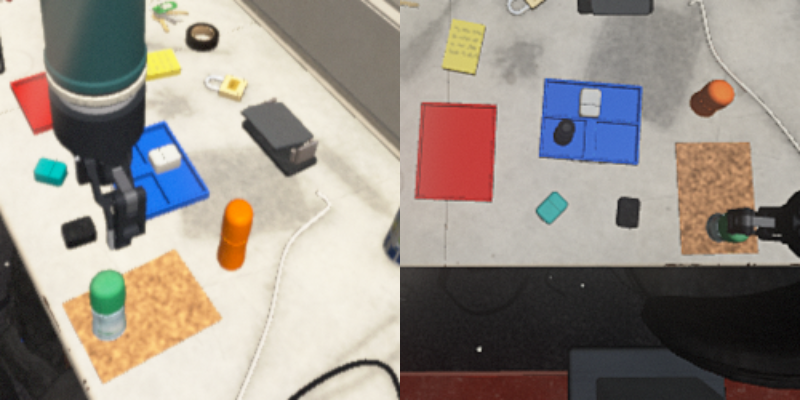

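The glue bottle stands upright on the mat, seen at (108,305) in the left half. The torch goes next, then the white charger.

Run:
```python
from h import *
xfer(PL,Y,.048,MT,Y+np.pi/2,.048)
g=grab_frame("top")
m=outl(g,"white_charger_mid",(318,214)); 
if m is not None: print(fit([(g,m)],"white_charger_mid",(.6213,.191)))
W=np.array([.6213,.191])
xfer(W,Y+np.pi/2,.008,[.548,.385],Y+np.pi/2,.009,op=.9,rel=.75)
f=grab_frame("scene"); g=grab_frame("top")
cv2.imwrite("pics/2.png",np.hstack([cv2.resize(x["pixels"][150:400,200:450],(400,400)) for x in(f,g)])[:,:,::-1])
```

```text
grasp w 27.4 F 39.4
lift w 27.2
F [-0.2  1.1  2.7]
t 20.275
(array([ 0.61847626,  0.19002301, -0.15489556]), np.float64(0.13605860113839296))
grasp w -0.1 F 0.0
lift w -0.0
F [-0.1  0.1 -0.3]
t 28.6417
```

View pics/2.png

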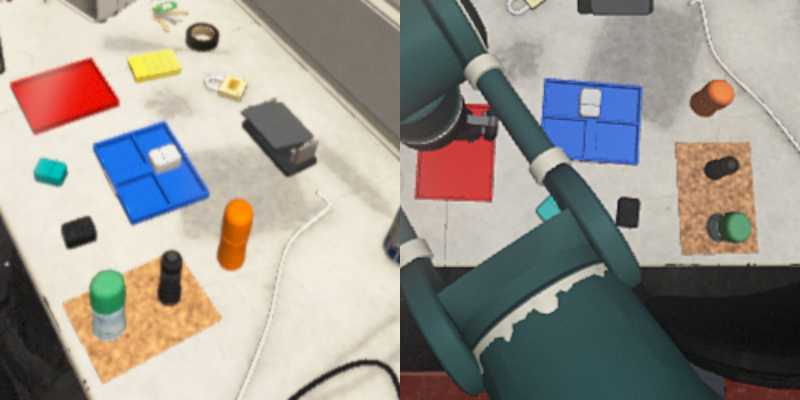

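The grasp closed on nothing, and the white charger is still in the bay at about (319,214) in the top view. I'll zoom in there.

Run:
```python
from h import *
f=grab_frame("scene"); g=grab_frame("top")
ims=[]
for x,(u,v),k in((f,(300,255),3),(g,(320,225),3)):
    im=cv2.resize(x["pixels"][v-35:v+35,u-35:u+35],(400,400),interpolation=2)
    for p,c in(((.6213,.191,Y),(255,0,0)),((.6213,.191,Y+np.pi/2),(0,255,0))):
        h=(hull(x,p,"white_charger_mid",s=1)-[u-35,v-35])*400/70
        cv2.polylines(im,[h.astype(np.int32)],True,c,1)
    h=(hull(x,(*TIDY,Y),"tidy",s=1)-[u-35,v-35])*400/70
    cv2.polylines(im,[h.astype(np.int32)],True,(255,255,0),1)
    ims.append(im)
cv2.imwrite("pics/3.png",np.hstack(ims)[:,:,::-1])
```

```text
(no output)
```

View pics/3.png

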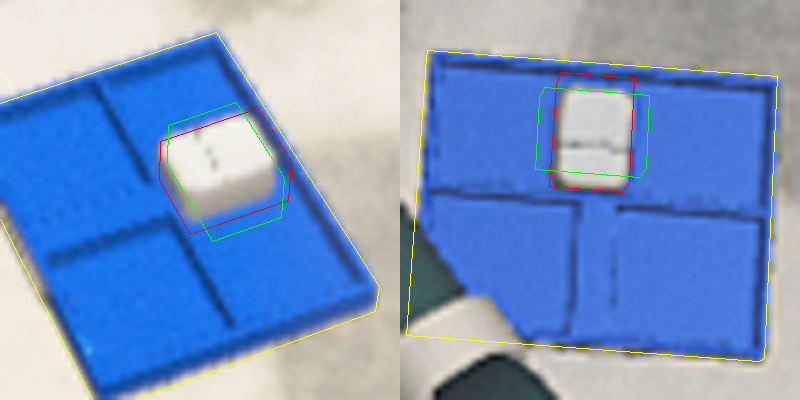

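The white charger looks about 41 mm long along the tidy's x and 29 mm across y. It hasn't moved, so I don't see why the fingers missed it. I'll retry, stop at the bottom and check.

Run:
```python
from h import *
W=np.array([.6195,.1900]);o=pose(W,.008,Y+np.pi/2)
reach([*W,ZT],o);grip(.75);movel([*W,.008],velocity=.2)
print(read_eef_pos(),Ro.from_rotvec(read_eef_rot()).as_matrix().round(3).tolist(),read_contact_force())
f=grab_frame("scene");a=f["pixels"][190:320,230:380]
grip(0,40);print(read_gripper_width()*85,read_finger_force(),read_eef_pos())
f=grab_frame("scene");b=f["pixels"][190:320,230:380]
cv2.imwrite("pics/4.png",cv2.resize(np.hstack([a,b]),(800,347))[:,:,::-1])
```

```text
[0.62082154 0.19042859 0.00942979] [[-0.997, 0.076, 0.002], [0.076, 0.997, 0.001], [-0.002, 0.001, -1.0]] [0.34573575 0.26660711 1.0412218 ]
-0.07546086439992107 0.0 [0.61943549 0.1899797  0.00794692]
```

View pics/4.png

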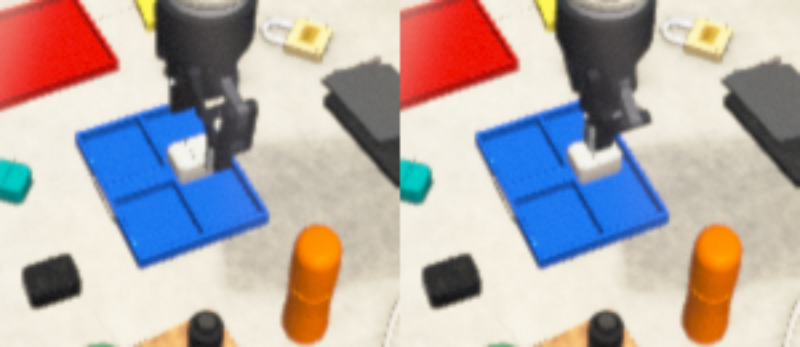

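The shut fingertips look as if they sit on or behind the charger. I'll mark the TCP in a picture to see where the tips really are.

Run:
```python
from h import *
def mark(f,ps,c):
    q=[(f["camera_matrix"]@(f["R"]@p+f["t"])) for p in ps]; q=np.array([a[:2]/a[2] for a in q])
    u,v=(q[0]-35).astype(int); im=cv2.resize(f["pixels"][v:v+70,u:u+70],(400,400))
    for a,col in zip(q,((255,0,0),(0,255,0))): cv2.circle(im,tuple(((a-[u,v]+.5)*400/70).astype(int)),4,col,-1)
    return im
r=[]
movel([.6195,.19,.10],velocity=.2)
for n in("scene","top"):
    p=np.array(read_eef_pos()); r.append(mark(grab_frame(n),[p,p+[0,0,.019]],0))
cv2.imwrite("pics/5.png",np.hstack(r)[:,:,::-1]); print(p)
```

```text
[0.61814802 0.18963364 0.09826849]
```

View pics/5.png

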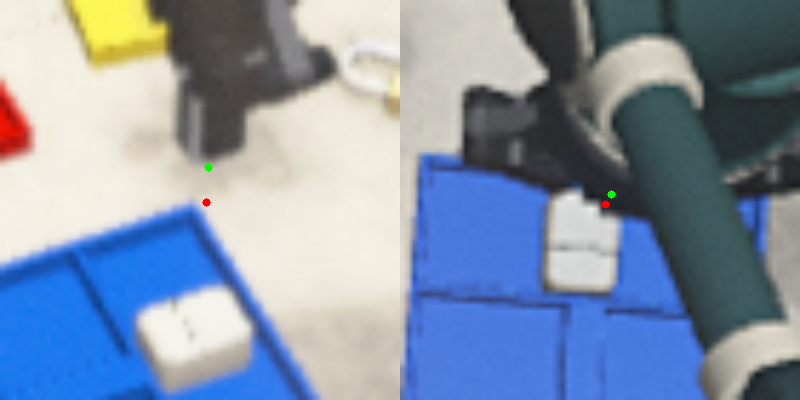

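The real fingertips sit about 20 mm above the nominal TCP, near the green grasp-point mark. I'll measure that with a light touch on the empty left pocket's floor.

Run:
```python
from h import *
reach([*PL,.06],pose(PL,.06,Y))
movel([*PL,.0],velocity=.15); pause(.2); f0=np.array(read_contact_force())
for z in np.arange(-.002,-.031,-.002):
    movel([*PL,z],velocity=.05); pause(.1)
    d=np.array(read_contact_force())-f0
    if d[2]>3: break
print(z,read_eef_pos(),d,f0)
movel([*PL,.15],velocity=.25);print(read_time())
```

```text
-0.024 [ 0.56909496  0.23065287 -0.02299182] [-0.62571086 -0.95620535  4.60626611] [-0.98389692  0.39377579 -0.36565418]
39.7083
```

The shut tips are 26.5 mm above the nominal TCP, so I'll lower the grasps to match.

Run:
```python
from h import *
xfer(np.array([.6195,.190]),Y+np.pi/2,-.0175,np.array([.548,.385]),Y+np.pi/2,-.0165,op=.85,rel=.75)
reach([.5,.15,.35],pose([.5,.15],.35,Y))
f=grab_frame("scene"); g=grab_frame("top")
cv2.imwrite("pics/6.png",np.hstack([cv2.resize(x["pixels"][150:400,200:450],(400,400)) for x in(f,g)])[:,:,::-1])
```

```text
grasp w 29.1 F 41.3
lift w 29.0
F [-1.1 -0.8  4.4]
t 49.1333
```

View pics/6.png

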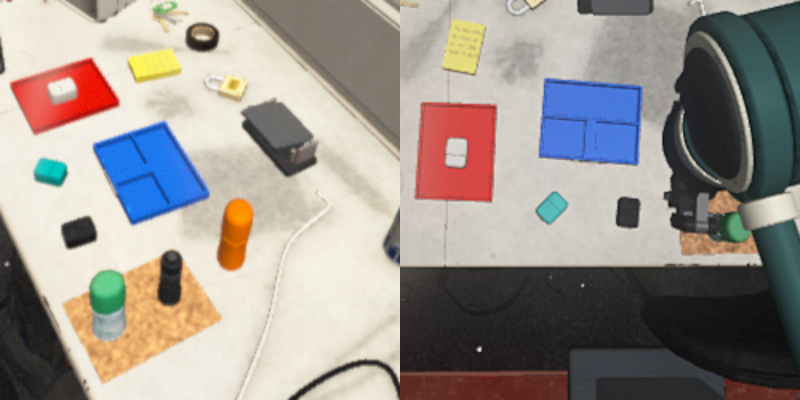

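The white charger lies flat in the tray at (62,92) in the scene view, and the torch and bottle are upright on the mat. The black charger is next, gripped along its length.

Run:
```python
from h import *
xfer(np.array([.4606,.1397]),-.06,-.0205,BAY,Y+np.pi/2,-.0155,op=.95,rel=.75)
reach([.5,.35,.3],pose([.5,.35],.3,Y))
f=grab_frame("scene"); g=grab_frame("top")
cv2.imwrite("pics/7.png",np.hstack([cv2.resize(x["pixels"][150:400,200:450],(400,400)) for x in(f,g)])[:,:,::-1])
for k,u in(("torch_mid",((400,255),(306,320))),("glue_mid",((405,291),(268,340)))):
    obs=[(h,m) for h,m in((g,outl(g,k,u[0])),(f,outl(f,k,u[1]))) if m is not None]
    if obs: print(k,len(obs),fit(obs,k,MT if k[0]=="t" else MG,z0=.003))
```

```text
grasp w 41.3 F 39.8
lift w 41.4
F [-0.7 -0.9  4.4]
t 59.2583
torch_mid 2 (array([ 0.52036236,  0.01215782, -0.40882903]), np.float64(0.11854819878325085))
glue_mid 2 (array([ 0.43936561,  0.01472752, -0.23189239]), np.float64(0.2334743865706862))
```

View pics/7.png

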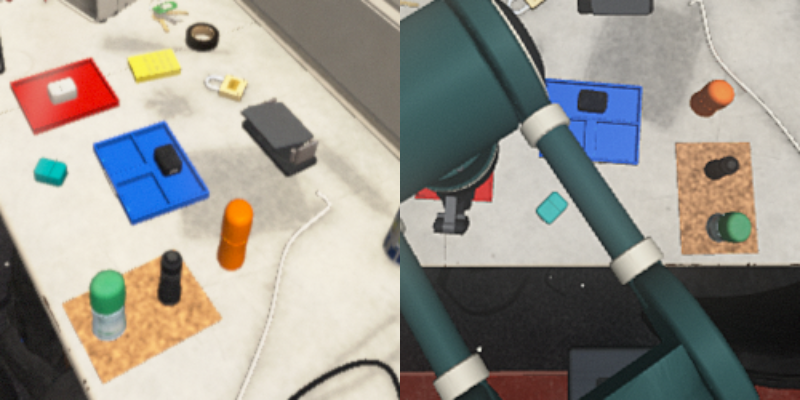

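The black charger lies flat in the rear bay at (593,101) in the right half. The torch and then the bottle go back now.

Run:
```python
from h import *
xfer(MT,Y+np.pi/2,.038,PL,Y,.0395)
xfer(MG,Y+np.pi/2,.045,PR,Y,.0465)
reach([.45,-.15,.3],pose([.45,-.15],.3,Y))
f=grab_frame("scene"); g=grab_frame("top")
cv2.imwrite("pics/8.png",np.hstack([cv2.resize(x["pixels"][150:400,200:450],(400,400)) for x in(f,g)])[:,:,::-1])
print(read_time())
```

```text
grasp w 27.8 F 39.4
lift w 28.0
F [ 1.  -0.3  1.9]
t 70.3
grasp w 32.7 F 40.0
lift w 32.2
F [-0.4 -0.8  5.5]
t 78.975
80.3583
```

View pics/8.png

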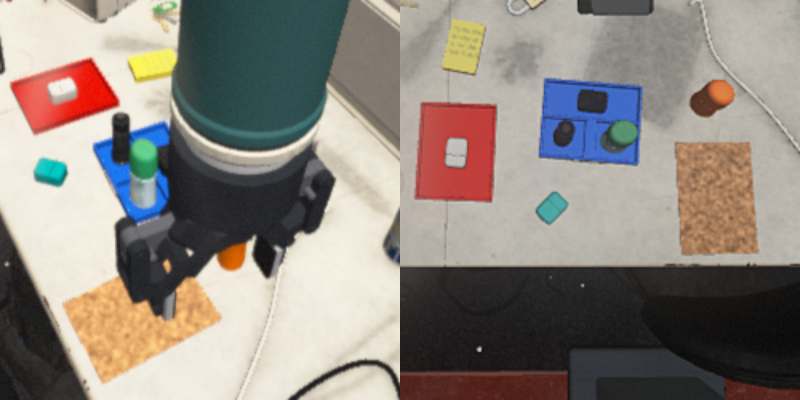

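The torch (565,132) and bottle (620,136) stand upright in their original pockets. The black charger is in the bay at (593,101), the white one is in the tray at (456,152), and the bystanders haven't moved.

```bash
python3 -c "
from cell import *
print(job_done())"
```

```text
the job is handed in; nothing more can be done
None
```

I handed the job in at about 80 s: the white charger lies flat in the red tray, the black one flat in the tidy's rear bay, and the torch and bottle stand upright in their original pockets, done in the order asked; one early grasp at the white charger missed without moving it.

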